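# Take the carded hand wheel off its display peg

### The job

Take the card that carries the round hand wheel off its display peg: lift it enough to clear the peg's upturned tip, slide it off without forcing it against the peg, and stand it upright on the floor of the narrow parts bin. Leave the card with the pipe adapter hanging on its own peg.

Things in the scene. Friction and masses are not known exactly. Their poses are not given: they have to be found in the camera images.
- wheel_card: Stiff brown card, 10 (x, along the peg) x 72 (y) x 166 (z, up), 0.12 kg, with a black lobed hand wheel (55 diameter, 34 thick) in a window low down. Origin: middle of its lower edge, 48 above the table while it hangs. Hang slot 26 wide, from 78 to 126 above the lower edge, hanging by its upper edge; above it a plain tab 40 high, to pinch across the 10 mm from above. Either peg.
- adapter_card: Card of the same size, slot, origin and axes, hanging on the other peg, with a pale stepped pipe adapter (31 diameter, 50 high) in its window. It stays where it hangs.
- stand: Fixed stand. Origin: centre of its 150 x 270 foot on the table; +x points to its upright panel (face at x 59, top 178 high). Two level steel pegs, 8 thick, axes 170 high, y -65 and +65, run along -x and from x -55 turn up into a tip ending at x -69, 190 high. A card hangs at x -12 to 12; it must rise 16 to 40 (no more: slot's lower edge) to pass the tip, coming off towards -x.
- bin: Fixed grey open-topped bin with a pale label plate on its front. Outside 78 (x) x 124 (y) x 89 high, rim lip 85 x 131; inside 70 x 116, floor 4 thick. Origin: centre of its underside on the table; z up. The card goes in with its width along the bin's y.

How it is judged:
By the outcome, as a careful person would: the job done as asked, in the order asked, and still so for the second after the job is handed in, with the robot touching nothing.
It also fails if it takes over 42 s, if anything falls off the work surface, if the arm or the gripper's body presses on something with over 40 N, if the wrist force passes 120 N, or if a joint passes its speed limit or range.

### The arm

A 6-joint arm with a two-finger parallel gripper is mounted at the origin on a cart in front of the work surface, level with it; the furniture and walls round the work are solid. World frame = base frame: x ahead of the robot, y to its left, z up, the work surface at z = 0. Lengths are in m, angles in rad, forces in N, time in s.
With the tool pointing down it reaches from about 0.275 to 0.775 m from the base axis. Payload 14.6 kg.
Tool frame: the origin (TCP) lies between the finger pads; the fingertips stand 11 mm ahead of it and the grasp point (between the pads) lies 8 mm behind it; z points along the fingers, y is the line along which they close (so a half turn about z gives the same grasp; the last joint's range is limited). The gripper opens to 85 mm and grips with 20 to 120 N. Pads are 22 mm wide; open, the fingers measure 114 mm over their backs; the gripper's body (76 mm by 85 mm) begins 54 mm behind the grasp point. The pads swing forward as they close: fully open they stand 13 mm farther back than shut.
Start: joints at [1.114, 0.263, -0.048, 1.259, 0, 1.415], TCP at [0.156, 0.501, 0.242] pointing down, gripper open.
Joint ranges: [-2.65, 2.65], [-0.89, 1.7], [-1.18, 1.37], [-2.13, 2.11], [-1.35, 1.29], [-3.14, 3.14]. Speed limits (rad/s): [1.89, 1.89, 2.57, 2.79, 3.14, 3.14].

### API

Orientations are given as [roll, pitch, yaw] about the fixed x, y, z axes, in that order (R = Rz(yaw) Ry(pitch) Rx(roll)).
In Python, from rig import manip gives the robot as it stands. The module is installed in compiled form; this text tells all that it offers.
- The arm moves only by the shell command python3 -m crank 'ROWS' [FORCE]. ROWS is JSON, a list of rows, each an object with "fingers": the closure, from 0 (fully open) to 1 (shut); "delta_pos": the shift along the tool's x, y, z in m, a list of three; "dr": the turn, a rotation vector about the tool's x, y, z in rad, a list of three. A call has 1 to 5 rows; each row shifts and turns the commanded pose from where the row before left it, along the tool's axes as they then stand; what a row does not reach is not made up. A row lasts 1/12 s, in which the tool goes at most 41.7 mm and 7.16 degrees, less where a joint would pass 70% of its speed; a pose out of reach is approached as far as the arm can. A call is refused whole if a number of a shift passes 0.0417 or a number of a turn 0.125, either way. A call with a gripper value outside its range is refused whole. The fingers move at their own pace and stop on an object; FORCE is the grip in N (left out, the last holds). Time passes only in rows, so rows that do not move let the fingers close. It gives the time, the measured TCP pose, the force, the opening and the grip force at its end, in the units of the state.
- manip.sense(): the state, without advancing time (a new reading comes with each control period).
- manip.grab_frame(name): name is "scene" or "top" or "wrist"; returns the picture (480x640x3 uint8, blue, green, red); there is no depth.
- manip.get_calibration(name): a dict with "fx", "fy", "cx", "cy" (pixels), "R" (3x3) and "t" (3): a world point X has camera coordinates R X + t. Camera axes: x right, y down, z forward; pixel columns grow to the right and rows downward; lengths in m; the calibration is good to about 2 mm. A picture is of the moment at which its call begins: read the wrist's pose just before it. get_calibration takes no time and is no camera call; for the wrist camera it gives the pose at the moment of the call.
- manip.sign_off(): hands the job in; it is judged then, once.
The state is a dict: "t": time; "qpos": joint angles; "joint_velocities": joint speeds; "joint_efforts": joint torques, N m; "tool_pos": TCP position; "ee_rot": TCP orientation; "ft_force": force on the tool from outside, world axes, zero at the start; "torque": the same for the moment, N m; "finger_gap": finger opening in m; "grasp_force": force on a finger pad.
Only numpy, scipy, OpenCV 4.12 (cv2) and the standard library are available. Lean on these libraries where they do the work, as an engineer would, in place of code of your own. Each camera call takes 0.05 s, during which the arm holds its last target. There are 200 camera calls.

## Working session

There is one attempt and no reset: what is moved stays moved. The work goes in short steps, Python scripts to look and compute and a shell command to move; the robot and the scene stay as the last step left them, time stands still between calls to the robot, and variables do not carry over. Pictures are saved under pics/ and viewed, at most 10 in all, crops included, and the job is handed in when it is done.

```bash
mkdir -p pics; python3 - <<'E'
from rig import manip
import cv2,numpy as np
np.set_printoptions(precision=4,suppress=True)
s=manip.sense();print(s)
for n in("scene","top"):
    cv2.imwrite(f"pics/{n}0.png",manip.grab_frame(n));c=manip.get_calibration(n);print(n,c)
E
```

```text
{'t': 0.0, 'qpos': array([ 1.1137,  0.2635, -0.049 ,  1.2594,  0.    ,  1.4155]), 'joint_velocities': array([ 0.0008,  0.0013, -0.0012,  0.0007,  0.0013,  0.0008]), 'joint_efforts': array([  0.0005, -63.7626,  38.4561,   0.0139,   0.    ,  -0.    ]), 'tool_pos': array([0.1559, 0.501 , 0.2418]), 'ee_rot': array([-3.1405, -0.0002,  2.8398]), 'ft_force': array([-0.4315, -0.2641, -0.7747]), 'torque': array([ 0.0074, -0.0532,  0.0321]), 'grasp_force': 0.0, 'finger_gap': 0.08565771008728135}
scene {'fx': 493.95655742072717, 'fy': 493.95655742072717, 'cx': 317.9984089384314, 'cy': 243.12261500032042, 'R': array([[ 0.7745, -0.6326, -0.0036],
       [-0.468 , -0.5692, -0.6759],
       [ 0.4256,  0.5252, -0.7369]]), 't': array([-0.4437,  0.2842,  0.8098])}
top {'fx': 548.2473290604082, 'fy': 548.2473290604082, 'cx': 321.9104499468649, 'cy': 244.87133536641971, 'R': array([[ 0.0164, -0.9997, -0.0162],
       [-0.9857, -0.0135, -0.1678],
       [ 0.1675,  0.0187, -0.9857]]), 't': array([-0.0217,  0.5603,  1.0546])}
```

View pics/scene0.png

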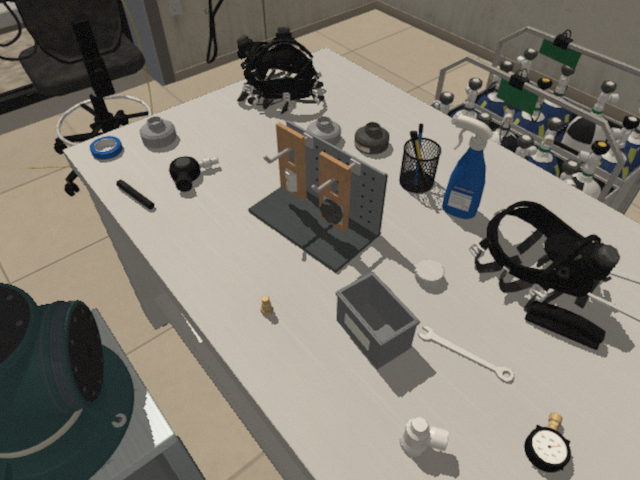

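View pics/top0.png

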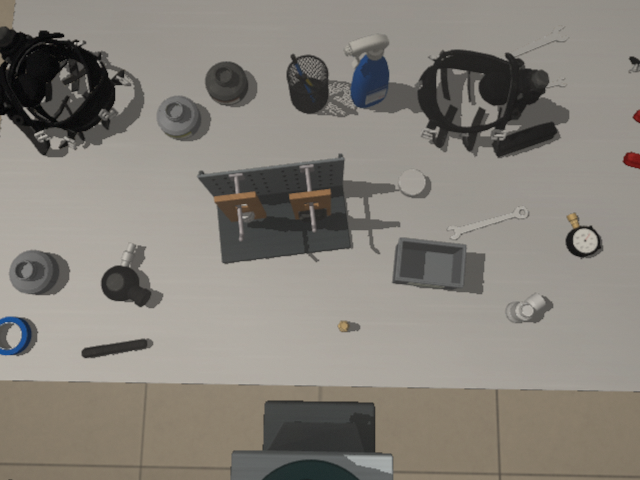

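Scene: the wheel card is the right one, on the peg at stand y −65 (scene ~(335,195), top ~(310,200)). The adapter card is the left one (top ~(240,207)). The bin is at top ~(430,263). Next I'll take a closer look and measure.

```bash
cat > h.py <<'E'
from rig import manip
import cv2,numpy as np
np.set_printoptions(precision=4,suppress=True)
def ray(c,uv,z):
    C=-c["R"].T@c["t"]; d=c["R"].T@np.array([(uv[0]-c["cx"])/c["fx"],(uv[1]-c["cy"])/c["fy"],1]); return C+d*(z-C[2])/d[2]
def proj(c,X):
    p=c["R"]@np.asarray(X)+c["t"]; return np.array([c["fx"]*p[0]/p[2]+c["cx"],c["fy"]*p[1]/p[2]+c["cy"]])
E
python3 - <<'E'
from h import *
im=cv2.imread("pics/top0.png");c=manip.get_calibration("top")
print("cam",-c["R"].T@c["t"])
h=cv2.cvtColor(im,cv2.COLOR_BGR2HSV)
m=cv2.inRange(h,(5,90,60),(20,255,255));m[:150]=0;m[240:]=0;m[:,:200]=0;m[:,360:]=0
for k in cv2.findContours(m,cv2.RETR_EXTERNAL,cv2.CHAIN_APPROX_NONE)[0]:
    if cv2.contourArea(k)<100: continue
    x,y,w,hh=cv2.boundingRect(k);p=k[:,0]
    P=np.array([[u,p[p[:,0]==u,1].min()] for u in range(x+2,x+w-2)],float)
    a,b=np.polyfit(P[:,0],P[:,1],1)
    L,R=(ray(c,(u,a*u+b-.5),.214) for u in (x-.5,x+w-.5))
    print((x,y,w,hh),"topback L",L[:2],"R",R[:2],"mid",(L+R)[:2]/2,"w",np.linalg.norm(L-R),"yaw",np.arctan2(-(L-R)[0],(L-R)[1]))
big=cv2.resize(im[140:300,190:480],None,fx=2.7,fy=2.7,interpolation=cv2.INTER_CUBIC);cv2.imwrite("pics/crop1.png",big)
E
```

```text
cam [ 0.376  -0.0339  1.1331]
(214, 192, 52, 29) topback L [0.6219 0.1731] R [0.6151 0.0825] mid [0.6185 0.1278] w 0.09088176504125726 yaw -0.07456387988440663
(289, 189, 42, 30) topback L [0.622  0.0428] R [ 0.6318 -0.0297] mid [0.6269 0.0066] w 0.07319401319736893 yaw 0.13449490145952622
```

View pics/crop1.png

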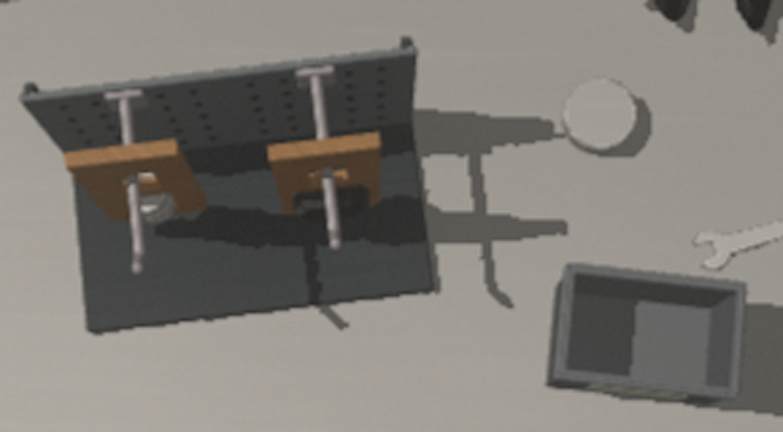

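The crop shows the wheel card's top edge from (268,146) to (381,132). The foot's front corners are at (90,331) and (434,291), and the panel top runs from (25,98) to (415,50). The bin rim corners are at (568,264), (745,283), (738,397) and (548,385).

```bash
python3 - <<'E'
from h import *
c=manip.get_calibration("top")
f=lambda u,v,z:ray(c,(190+(u+.5)/2.7-.5,140+(v+.5)/2.7-.5),z)[:2]
yaw=lambda L,R:np.arctan2(-(L-R)[0],(L-R)[1])
B=[f(*p,.089) for p in((568,264),(745,283),(738,397),(548,385))]
print("bin",B,"mid",np.mean(B,0),"yaws",yaw(B[0],B[1]),yaw(B[3],B[2]),"w",np.linalg.norm(B[0]-B[1]),np.linalg.norm(B[3]-B[2]),np.linalg.norm(B[0]-B[3]),np.linalg.norm(B[1]-B[2]))
L,R=f(25,98,.178),f(415,50,.178);y=yaw(L,R);print("panel",L,R,y,np.linalg.norm(L-R))
L2,R2=f(90,331,.006),f(434,291,.006);y2=yaw(L2,R2);print("foot",L2,R2,y2,np.linalg.norm(L2-R2))
y=(y+y2)/2;ex=np.array([np.cos(y),np.sin(y)]);ey=np.array([-ex[1],ex[0]])
o=(L2+R2)/2+.075*ex;print("stand o",o,"yaw",y,"panel top mid in stand",ex@((L+R)/2-o),"peg root card pos",o-.065*ey)
T=[f(*p,.214) for p in((268,146),(381,132),(380,145),(271,160))];m=np.mean(T,0)
print("tab mid",m,"in stand",ex@(m-o),ey@(m-o),"yaw",yaw(T[0],T[1]))
A=[f(*p,.214) for p in((66,154),(176,141),(179,152),(71,167))];m=np.mean(A,0);print("adapter in stand",ex@(m-o),ey@(m-o),yaw(A[0],A[1]))
E
```

```text
bin [array([ 0.57  , -0.1648]), array([ 0.558 , -0.2906]), array([ 0.4765, -0.2834]), array([ 0.483 , -0.1501])] mid [ 0.5219 -0.2222] yaws -0.09574557497767495 -0.04864998153236305 w 0.1263172920362074 0.13349797308861147 0.08828500136291968 0.08177504216103529
panel [0.662  0.2092] [ 0.6984 -0.0521] 0.138612138183579 0.26390851975644397
foot [0.528  0.1927] [ 0.5629 -0.072 ] 0.13106963518522716 0.2669196511800654
stand o [0.6198 0.0704] yaw 0.13484088668440308 panel top mid in stand 0.06095027431123274 peg root card pos [0.6285 0.006 ]
tab mid [0.6217 0.0055] in stand -0.006793981493111195 -0.06459129471429483 yaw 0.13919559070267307
adapter in stand 0.003983888496504109 0.06461207485830589 0.1334249845175504
```

```bash
R='{"fingers":0.4,"delta_pos":[-0.0288,-0.0045,0],"dr":[0,0,0.0565]}' ; unset R
python3 -m crank '[{"fingers":0.4,"delta_pos":[-0.0288,-0.0045,-0.012],"dr":[0,0,0.0565]},{"fingers":0.4,"delta_pos":[-0.0288,-0.0045,-0.012],"dr":[0,0,0.0565]},{"fingers":0.4,"delta_pos":[-0.0288,-0.0045,-0.012],"dr":[0,0,0.0565]},{"fingers":0.4,"delta_pos":[-0.0288,-0.0045,-0.012],"dr":[0,0,0.0565]},{"fingers":0.4,"delta_pos":[-0.0288,-0.0045,-0.012],"dr":[0,0,0.0565]}]' 60
python3 -m crank '[{"fingers":0.4,"delta_pos":[-0.0288,-0.0045,0],"dr":[0,0,0.0565]},{"fingers":0.4,"delta_pos":[-0.0288,-0.0045,0],"dr":[0,0,0.0565]},{"fingers":0.4,"delta_pos":[-0.0288,-0.0045,0],"dr":[0,0,0.0565]},{"fingers":0.4,"delta_pos":[-0.0288,-0.0045,0],"dr":[0,0,0.0565]},{"fingers":0.4,"delta_pos":[-0.0288,-0.0045,0],"dr":[0,0,0.0565]}]'
```

```text
t: 0.52
tool_pos: [0.2793, 0.422, 0.3026]
ee_rot: [-3.141, -0.0, 2.555]
ft_force: [0.1, -0.1, -1.0]
finger_gap: 0.0509
grasp_force: 0.0
t: 0.93
tool_pos: [0.3748, 0.3123, 0.302]
ee_rot: [-3.141, -0.0, 2.272]
ft_force: [0.1, 1.4, 0.1]
finger_gap: 0.0513
grasp_force: 0.0
```

```bash
python3 -m crank '[{"fingers":0.4,"delta_pos":[-0.034,0.004,0],"dr":[0,0,0.0566]},{"fingers":0.4,"delta_pos":[-0.034,0.004,0],"dr":[0,0,0.0566]},{"fingers":0.4,"delta_pos":[-0.034,0.004,0],"dr":[0,0,0.0566]},{"fingers":0.4,"delta_pos":[-0.034,0.004,0],"dr":[0,0,0.0566]},{"fingers":0.4,"delta_pos":[-0.034,0.004,0],"dr":[0,0,0.0566]}]'
python3 -m crank '[{"fingers":0.4,"delta_pos":[-0.034,0.004,0],"dr":[0,0,0.0566]},{"fingers":0.4,"delta_pos":[-0.034,0.004,0],"dr":[0,0,0.0566]},{"fingers":0.4,"delta_pos":[-0.034,0.004,0],"dr":[0,0,0.0566]},{"fingers":0.4,"delta_pos":[-0.034,0.004,0],"dr":[0,0,0.0566]},{"fingers":0.4,"delta_pos":[-0.034,0.004,0],"dr":[0,0,0.0566]}]'
python3 -m crank '[{"fingers":0.4,"delta_pos":[0,0,0],"dr":[0,0,0]}]'
python3 - <<'E'
from h import *
c=manip.get_calibration("wrist");print(-c["R"].T@c["t"],c["R"],c["fx"])
print("tab proj",proj(c,[.6217,.0055,.214]))
cv2.imwrite("pics/w1.png",manip.grab_frame("wrist"))
E
```

```text
t: 1.35
tool_pos: [0.4859, 0.1824, 0.302]
ee_rot: [-3.141, -0.0, 1.989]
ft_force: [0.2, 0.6, -0.1]
finger_gap: 0.0512
grasp_force: 0.0
t: 1.77
tool_pos: [0.5558, 0.0268, 0.3019]
ee_rot: [-3.141, -0.0, 1.706]
ft_force: [0.7, 0.1, -0.1]
finger_gap: 0.0513
grasp_force: 0.0
t: 1.85
tool_pos: [0.5567, 0.0238, 0.3013]
ee_rot: [-3.14, 0.001, 1.701]
ft_force: [-0.4, 0.0, 0.2]
finger_gap: 0.0511
grasp_force: 0.0
[0.5474 0.0932 0.4316] [[ 0.9916  0.1293 -0.0024]
 [ 0.1249 -0.9527  0.2771]
 [ 0.0335 -0.275  -0.9609]] 404.3243107627585
tab proj [436.0517 298.5427]
```

View pics/w1.png

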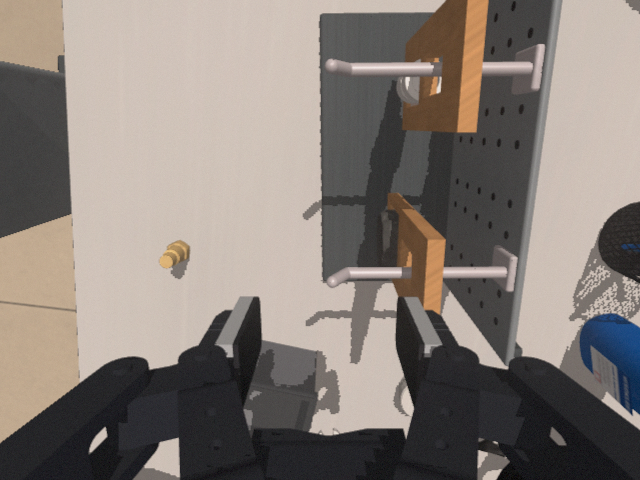

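The wrist view shows the wheel card's near (+y) end, with its top-face corners at about (427,238) and (444,240). Its lower end is hidden behind the right finger, and the peg tip is at (337,281).

```bash
python3 - <<'E'
from h import *
c=manip.get_calibration("wrist");s=manip.sense();p=s["tool_pos"];a=s["ee_rot"][2];print(p,a)
e1,e2=ray(c,(427,238),.214)[:2],ray(c,(444,240),.214)[:2];tip=ray(c,(337,281),.188)[:2]
y=.135;ex=np.array([np.cos(y),np.sin(y)]);ey=np.array([-ex[1],ex[0]])
m=(e1+e2)/2-.036*ey;print("edge",e1,e2,np.linalg.norm(e2-e1),"tab mid wrist",m,"tip",tip,"tip->peg y off",ey@(tip-m),ex@(tip-m))
T=(np.array([.6217,.0055])+m)/2
d=T-p[:2];xt=np.array([np.cos(a),np.sin(a)]);yt=np.array([np.sin(a),-np.cos(a)])
print("target",T,"tool delta",xt@d,yt@d,"dz",p[2]-.194)
E
```

```text
[0.5559 0.0259 0.3015] 1.7044975778767077
edge [0.6085 0.0431] [0.6181 0.0433] 0.009645323763473507 tab mid wrist [0.6181 0.0075] tip [0.5641 0.001 ] tip->peg y off 0.0007574995506183781 -0.0544107859809925
target [0.6199 0.0065] tool delta -0.02776694195312111 0.060846202208978885 dz 0.10748864390915713
```

```bash
python3 -m crank '[{"fingers":0.65,"delta_pos":[-0.009,0.02,0.005],"dr":[0,0,0]},{"fingers":0.65,"delta_pos":[-0.009,0.02,0.01],"dr":[0,0,0]},{"fingers":0.65,"delta_pos":[-0.01,0.021,0.015],"dr":[0,0,0]},{"fingers":0.65,"delta_pos":[0,0,0.015],"dr":[0,0,0]},{"fingers":0.65,"delta_pos":[0,0,0],"dr":[0,0,0]}]'
python3 - <<'E'
from h import *
s=manip.sense();c=manip.get_calibration("wrist");print(s["tool_pos"],s["ee_rot"],s["finger_gap"])
cv2.imwrite("pics/w2.png",manip.grab_frame("wrist"))
E
```

```text
t: 2.32
tool_pos: [0.6191, 0.0098, 0.254]
ee_rot: [-3.137, -0.001, 1.71]
ft_force: [-1.1, -0.1, 0.2]
finger_gap: 0.03
grasp_force: 0.0
[0.6191 0.0098 0.254 ] [-3.137  -0.0014  1.7097] 0.029977457978145494
```

View pics/w2.png

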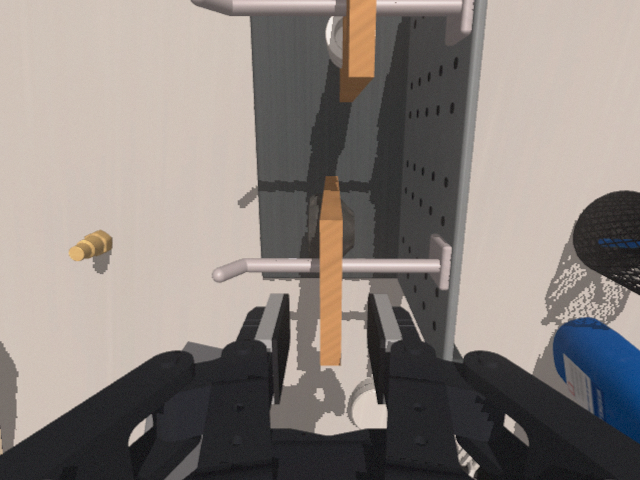

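The wheel card now lies between the fingers. Its top-face corners are at about (320,216), (343,216), (341,364) and (321,364), and both fingers are clear of it.

```bash
python3 - <<'E'
from h import *
c=manip.get_calibration("wrist");s=manip.sense();p=s["tool_pos"];a=s["ee_rot"][2]
Q=[ray(c,q,.214)[:2] for q in((320,216),(343,216),(341,364),(321,364))];T=np.mean(Q,0)
L=(Q[0]+Q[1])/2;R=(Q[2]+Q[3])/2
d=T-p[:2];xt=np.array([np.cos(a),np.sin(a)]);yt=np.array([np.sin(a),-np.cos(a)])
print("mid",T,"len",np.linalg.norm(L-R),"yaw",np.arctan2(-(L-R)[0],(L-R)[1]),"tool delta",xt@d,yt@d,"dz",p[2]-.194, a)
E
```

```text
mid [0.6199 0.006 ] len 0.07328562759723861 yaw 0.13717697539585869 tool delta -0.004127751045089786 0.0006237076828156498 dz 0.06195492596560703 1.709820254153053
```

```bash
python3 -m crank '[{"fingers":0.65,"delta_pos":[-0.003,0,0.015],"dr":[0,0,0]},{"fingers":0.65,"delta_pos":[0,0,0.016],"dr":[0,0,0]},{"fingers":0.65,"delta_pos":[0,0,0.016],"dr":[0,0,0]},{"fingers":0.65,"delta_pos":[0,0,0.013],"dr":[0,0,0]},{"fingers":0.65,"delta_pos":[0,0,0],"dr":[0,0,0]}]'
python3 -m crank '[{"fingers":0.75,"delta_pos":[0,0,0],"dr":[0,0,0]},{"fingers":0.8,"delta_pos":[0,0,0],"dr":[0,0,0]},{"fingers":0.9,"delta_pos":[0,0,0],"dr":[0,0,0]},{"fingers":1,"delta_pos":[0,0,0],"dr":[0,0,0]},{"fingers":1,"delta_pos":[0,0,0],"dr":[0,0,0]}]' 60
python3 -m crank '[{"fingers":1,"delta_pos":[0,0,0],"dr":[0,0,0]},{"fingers":1,"delta_pos":[0,0,0],"dr":[0,0,0]},{"fingers":1,"delta_pos":[0,0,0],"dr":[0,0,0]}]' 60
```

```text
t: 2.78
tool_pos: [0.6186, 0.007, 0.1964]
ee_rot: [-3.139, -0.001, 1.71]
ft_force: [-0.3, 0.1, -0.3]
finger_gap: 0.0298
grasp_force: 0.0
t: 3.2
tool_pos: [0.6205, 0.0063, 0.1988]
ee_rot: [3.139, 0.0, 1.709]
ft_force: [-1.6, 1.4, 7.2]
finger_gap: 0.0087
grasp_force: 58.8
t: 3.45
tool_pos: [0.6205, 0.0063, 0.1988]
ee_rot: [3.139, 0.0, 1.709]
ft_force: [-0.2, 1.1, 7.7]
finger_gap: 0.0087
grasp_force: 58.8
```

```bash
python3 -m crank '[{"fingers":1,"delta_pos":[0,0,-0.003],"dr":[0,0,0]},{"fingers":1,"delta_pos":[0,0,-0.006],"dr":[0,0,0]},{"fingers":1,"delta_pos":[0,0,-0.008],"dr":[0,0,0]},{"fingers":1,"delta_pos":[0,0,-0.008],"dr":[0,0,0]},{"fingers":1,"delta_pos":[0,0,-0.004],"dr":[0,0,0]}]' 60
python3 -m crank '[{"fingers":1,"delta_pos":[0,0,0],"dr":[0,0,0]},{"fingers":1,"delta_pos":[0,0,0],"dr":[0,0,0]}]'
python3 - <<'E'
from h import *
im=manip.grab_frame("scene");cv2.imwrite("pics/s1.png",cv2.resize(im[40:300,200:460],None,fx=2.3,fy=2.3,interpolation=cv2.INTER_CUBIC))
s=manip.sense();print(s["tool_pos"],s["ft_force"],s["torque"])
E
```

```text
t: 3.87
tool_pos: [0.6204, 0.0061, 0.2279]
ee_rot: [3.14, 0.0, 1.709]
ft_force: [0.4, 0.1, -0.4]
finger_gap: 0.0089
grasp_force: 58.5
t: 4.03
tool_pos: [0.6201, 0.0061, 0.2265]
ee_rot: [3.141, 0.0, 1.709]
ft_force: [0.1, -0.4, -0.8]
finger_gap: 0.0092
grasp_force: 58.5
[0.62   0.0061 0.2261] [-0.5239 -0.5981 -1.4099] [-0.0218  0.032  -0.0314]
```

View pics/s1.png

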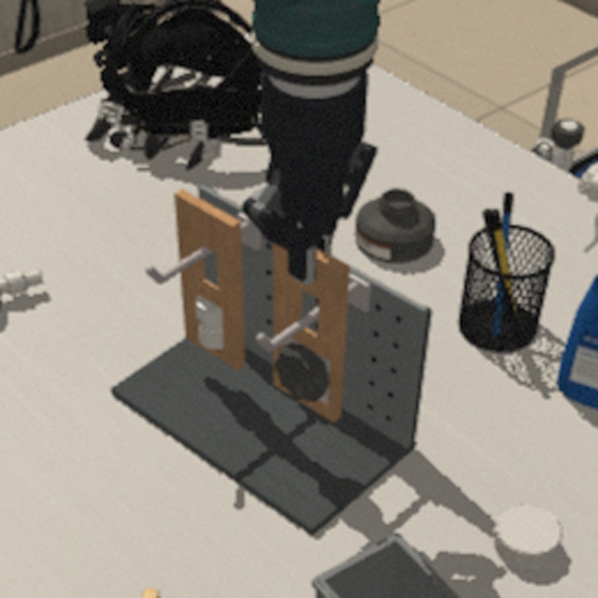

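The wheel card has risen off its peg, the peg passes mid-slot, and the adapter card still hangs. Next I slide it off along −tool y.

```bash
python3 -m crank '[{"fingers":1,"delta_pos":[0,-0.006,0],"dr":[0,0,0]},{"fingers":1,"delta_pos":[0,-0.01,0],"dr":[0,0,0]},{"fingers":1,"delta_pos":[0,-0.01,0],"dr":[0,0,0]},{"fingers":1,"delta_pos":[0,-0.01,0],"dr":[0,0,0]},{"fingers":1,"delta_pos":[0,-0.006,0],"dr":[0,0,0]}]'
python3 -m crank '[{"fingers":1,"delta_pos":[0,-0.006,0],"dr":[0,0,0]},{"fingers":1,"delta_pos":[0,-0.01,0],"dr":[0,0,0]},{"fingers":1,"delta_pos":[0,-0.01,0],"dr":[0,0,0]},{"fingers":1,"delta_pos":[0,-0.01,0],"dr":[0,0,0]},{"fingers":1,"delta_pos":[0,-0.01,0],"dr":[0,0,0]}]'
python3 -m crank '[{"fingers":1,"delta_pos":[0,-0.01,0],"dr":[0,0,0]},{"fingers":1,"delta_pos":[0,-0.012,0],"dr":[0,0,0]},{"fingers":1,"delta_pos":[0,-0.012,0],"dr":[0,0,0]},{"fingers":1,"delta_pos":[0,-0.01,0],"dr":[0,0,0]},{"fingers":1,"delta_pos":[0,-0.006,0],"dr":[0,0,0]}]'
```

```text
t: 4.5
tool_pos: [0.577, 0.0003, 0.2261]
ee_rot: [-3.141, -0.0, 1.709]
ft_force: [-0.2, -0.2, -0.5]
finger_gap: 0.0088
grasp_force: 58.5
t: 4.92
tool_pos: [0.5321, -0.006, 0.2261]
ee_rot: [-3.141, -0.0, 1.709]
ft_force: [0.6, 0.4, -1.3]
finger_gap: 0.009
grasp_force: 58.6
t: 5.33
tool_pos: [0.4821, -0.0129, 0.2264]
ee_rot: [-3.142, 0.0, 1.709]
ft_force: [1.1, 0.5, -0.6]
finger_gap: 0.0085
grasp_force: 58.5
```

```bash
python3 -m crank '[{"fingers":1,"delta_pos":[-0.01,0,-0.012],"dr":[0,0,0.02]},{"fingers":1,"delta_pos":[-0.02,0,-0.015],"dr":[0,0,0.02]},{"fingers":1,"delta_pos":[-0.025,0,-0.015],"dr":[0,0,0.02]},{"fingers":1,"delta_pos":[-0.025,0.002,-0.012],"dr":[0,0,0.025]},{"fingers":1,"delta_pos":[-0.025,0.004,0],"dr":[0,0,0.025]}]'
python3 -m crank '[{"fingers":1,"delta_pos":[-0.025,0.006,0],"dr":[0,0,0.025]},{"fingers":1,"delta_pos":[-0.025,0.008,0],"dr":[0,0,0.025]},{"fingers":1,"delta_pos":[-0.025,0.006,0],"dr":[0,0,0.025]},{"fingers":1,"delta_pos":[-0.02,0.005,0],"dr":[0,0,0.018]},{"fingers":1,"delta_pos":[-0.01,0.003,0],"dr":[0,0,0.01]}]'
python3 -m crank '[{"fingers":1,"delta_pos":[0,0,0],"dr":[0,0,0]},{"fingers":1,"delta_pos":[0,0,0],"dr":[0,0,0]}]'
python3 - <<'E'
from h import *
s=manip.sense();c=manip.get_calibration("wrist");np.savez("w3.npz",**c)
cv2.imwrite("pics/w3.png",manip.grab_frame("wrist"));print(s["tool_pos"],s["ee_rot"])
E
```

```text
t: 5.75
tool_pos: [0.4992, -0.1183, 0.2826]
ee_rot: [3.139, 0.001, 1.598]
ft_force: [0.5, -0.2, -1.0]
finger_gap: 0.0088
grasp_force: 58.7
t: 6.17
tool_pos: [0.5256, -0.2246, 0.2798]
ee_rot: [-3.141, 0.0, 1.493]
ft_force: [-1.2, -0.3, -1.1]
finger_gap: 0.0089
grasp_force: 58.7
t: 6.33
tool_pos: [0.5252, -0.2222, 0.2801]
ee_rot: [-3.141, -0.0, 1.496]
ft_force: [0.7, 0.5, -1.9]
finger_gap: 0.0088
grasp_force: 58.7
[ 0.5252 -0.2222  0.2801] [-3.1413 -0.0004  1.4955]
```

View pics/w3.png

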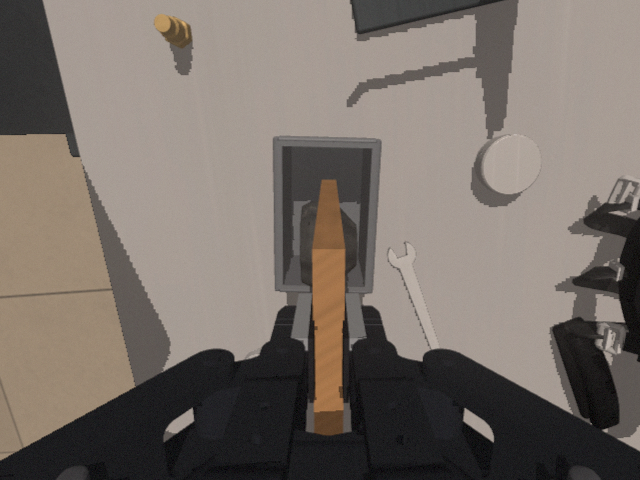

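The wrist view shows the card over the bin. The bin's outer rim corners are at about (274,136), (381,138), (373,293) and (275,292).

```bash
python3 - <<'E'
from h import *
c=dict(np.load("w3.npz"));s=manip.sense();p=s["tool_pos"];a=s["ee_rot"][2]
B=[ray(c,q,.089)[:2] for q in((274,136),(381,138),(373,293),(275,292))]
yaw=lambda L,R:np.arctan2(-(L-R)[0],(L-R)[1]);n=np.linalg.norm
T=np.mean(B,0);d=T-p[:2]
print(B,"mid",T,yaw(B[0],B[3]),yaw(B[1],B[2]),n(B[0]-B[1]),n(B[3]-B[2]),n(B[0]-B[3]),n(B[1]-B[2]))
print("cam back",-c["R"].T@c["t"]);print("tool delta",np.cos(a)*d[0]+np.sin(a)*d[1],np.sin(a)*d[0]-np.cos(a)*d[1])
# card top face check: near end corners on top z
zt=p[2]+.015
Q=[ray(c,q,zt)[:2] for q in((313,250),(344,250),(342,408),(314,410))];print("card top",np.mean(Q,0),yaw((Q[0]+Q[1])/2,(Q[2]+Q[3])/2),n(Q[0]-Q[3]))
# card lower front edge end
E
```

```text
[array([ 0.4876, -0.1563]), array([ 0.5696, -0.164 ]), array([ 0.5576, -0.2922]), array([ 0.4738, -0.285 ])] mid [ 0.5221 -0.2244] -0.1063947119085626 -0.09327783544449803 0.08233785230656751 0.08403721944083142 0.12940814099408465 0.12874630762098863
cam back [ 0.5302 -0.1526  0.4105]
tool delta -0.00294107642539074 -0.002794124777219091
card top [ 0.5252 -0.2157] -0.07889768649687141 0.05627347490458062
```

```bash
python3 -m crank '[{"fingers":1,"delta_pos":[-0.003,-0.003,0.01],"dr":[0,0,0.022]},{"fingers":1,"delta_pos":[0,0,0.022],"dr":[0,0,0]},{"fingers":1,"delta_pos":[0,0,0.024],"dr":[0,0,0]},{"fingers":1,"delta_pos":[0,0,0.024],"dr":[0,0,0]},{"fingers":1,"delta_pos":[0,0,0.02],"dr":[0,0,0]}]'
python3 -m crank '[{"fingers":1,"delta_pos":[0,0,0.01],"dr":[0,0,0]},{"fingers":1,"delta_pos":[0,0,0.006],"dr":[0,0,0]},{"fingers":1,"delta_pos":[0,0,0.003],"dr":[0,0,0]},{"fingers":1,"delta_pos":[0,0,0],"dr":[0,0,0]},{"fingers":1,"delta_pos":[0,0,0],"dr":[0,0,0]}]'
```

```text
t: 6.8
tool_pos: [0.5217, -0.2236, 0.1792]
ee_rot: [-3.141, -0.0, 1.475]
ft_force: [0.2, 0.0, -1.9]
finger_gap: 0.009
grasp_force: 58.6
t: 7.22
tool_pos: [0.5224, -0.2249, 0.1621]
ee_rot: [3.141, 0.0, 1.474]
ft_force: [-0.4, -0.7, -1.5]
finger_gap: 0.009
grasp_force: 58.6
```

```bash
python3 -m crank '[{"fingers":1,"delta_pos":[0,0,0.002],"dr":[0,0,0]},{"fingers":1,"delta_pos":[0,0,0.002],"dr":[0,0,0]},{"fingers":1,"delta_pos":[0,0,0.001],"dr":[0,0,0]},{"fingers":1,"delta_pos":[0,0,0],"dr":[0,0,0]}]'
python3 -m crank '[{"fingers":1,"delta_pos":[0,0,0.0015],"dr":[0,0,0]},{"fingers":1,"delta_pos":[0,0,0],"dr":[0,0,0]},{"fingers":1,"delta_pos":[0,0,0],"dr":[0,0,0]}]'
```

```text
t: 7.55
tool_pos: [0.5221, -0.2251, 0.1562]
ee_rot: [-3.141, -0.0, 1.474]
ft_force: [0.2, 0.5, -1.3]
finger_gap: 0.0085
grasp_force: 58.6
t: 7.8
tool_pos: [0.5224, -0.2253, 0.1551]
ee_rot: [3.141, 0.0, 1.474]
ft_force: [-0.8, 0.1, 2.4]
finger_gap: 0.009
grasp_force: 59.3
```

```bash
python3 -m crank '[{"fingers":1,"delta_pos":[0,0,0],"dr":[0,0,0]},{"fingers":1,"delta_pos":[0,0,0],"dr":[0,0,0]}]' 20
python3 -m crank '[{"fingers":0.86,"delta_pos":[0,0,0],"dr":[0,0,0]},{"fingers":0.82,"delta_pos":[0,0,0],"dr":[0,0,0]},{"fingers":0.78,"delta_pos":[0,0,0],"dr":[0,0,0]},{"fingers":0.74,"delta_pos":[0,0,0],"dr":[0,0,0]},{"fingers":0.7,"delta_pos":[0,0,0],"dr":[0,0,0]}]'
python3 -m crank '[{"fingers":0.65,"delta_pos":[0,0,0],"dr":[0,0,0]},{"fingers":0.6,"delta_pos":[0,0,0],"dr":[0,0,0]},{"fingers":0.55,"delta_pos":[0,0,0],"dr":[0,0,0]},{"fingers":0.5,"delta_pos":[0,0,0],"dr":[0,0,0]}]'
python3 - <<'E'
from h import *
cv2.imwrite("pics/w4.png",manip.grab_frame("wrist"))
E
```

```text
t: 7.97
tool_pos: [0.5224, -0.2253, 0.1551]
ee_rot: [3.141, 0.0, 1.474]
ft_force: [0.8, 0.3, 4.3]
finger_gap: 0.0088
grasp_force: 59.6
t: 8.38
tool_pos: [0.5221, -0.225, 0.1547]
ee_rot: [-3.141, -0.0, 1.474]
ft_force: [-0.1, -0.5, -0.3]
finger_gap: 0.0255
grasp_force: 0.0
t: 8.72
tool_pos: [0.5221, -0.2251, 0.1548]
ee_rot: [-3.142, 0.0, 1.474]
ft_force: [-0.1, 0.4, -0.3]
finger_gap: 0.0425
grasp_force: 0.0
```

View pics/w4.png

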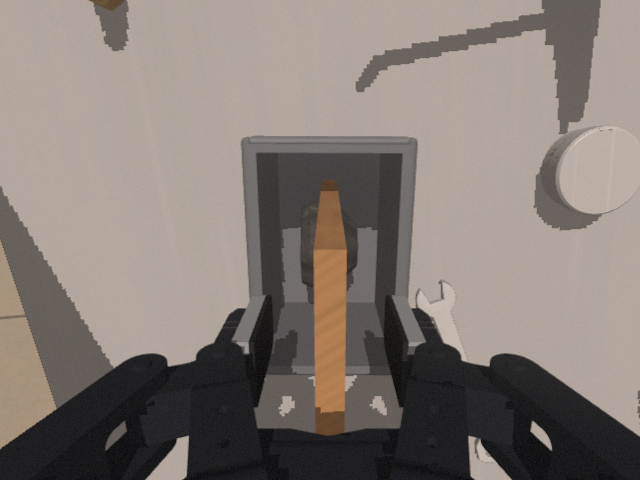

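The card stands upright and centred in the bin, with its top face at columns 315–345. The fingers are clear on both sides, so I retreat straight up.

```bash
python3 -m crank '[{"fingers":0.5,"delta_pos":[0,0,-0.008],"dr":[0,0,0]},{"fingers":0.5,"delta_pos":[0,0,-0.02],"dr":[0,0,0]},{"fingers":0.5,"delta_pos":[0,0,-0.025],"dr":[0,0,0]},{"fingers":0.5,"delta_pos":[0,0,-0.025],"dr":[0,0,0]},{"fingers":0.5,"delta_pos":[0,0,-0.025],"dr":[0,0,0]}]'
python3 -m crank '[{"fingers":0.5,"delta_pos":[0,-0.02,-0.02],"dr":[0,0,0]},{"fingers":0.5,"delta_pos":[0,-0.03,0],"dr":[0,0,0]},{"fingers":0.5,"delta_pos":[0,-0.03,0],"dr":[0,0,0]},{"fingers":0.5,"delta_pos":[0,0,0],"dr":[0,0,0]},{"fingers":0.5,"delta_pos":[0,0,0],"dr":[0,0,0]}]'
python3 - <<'E'
from h import *
cv2.imwrite("pics/s2.png",manip.grab_frame("scene"))
E
```

```text
t: 9.18
tool_pos: [0.5219, -0.2249, 0.2596]
ee_rot: [3.141, 0.0, 1.474]
ft_force: [0.0, -0.5, -0.4]
finger_gap: 0.0427
grasp_force: 0.0
t: 9.6
tool_pos: [0.4417, -0.2173, 0.279]
ee_rot: [3.14, 0.001, 1.473]
ft_force: [0.3, -0.3, -0.0]
finger_gap: 0.0423
grasp_force: 0.0
```

View pics/s2.png

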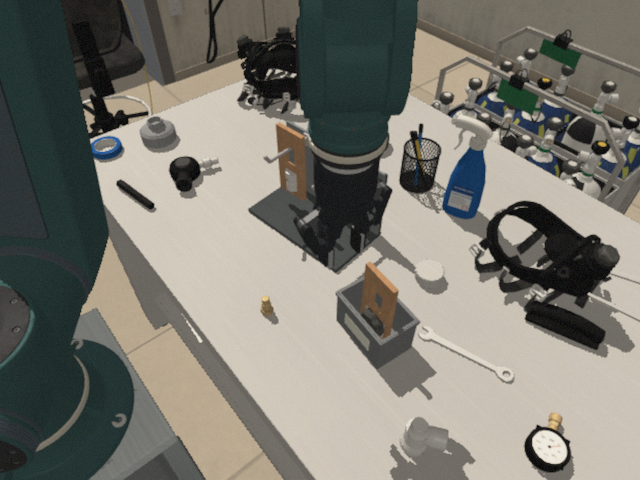

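The wheel card stands upright in the bin at ~(380,300). The adapter card still hangs at (292,160), and the gripper is clear of everything.

```bash
python3 -c "
from rig import manip
print(manip.sign_off())"
```

```text
the job is handed in; nothing more can be done
None
```

The wheel card is off its peg and standing upright on the bin floor, the adapter card still hangs on its own peg, and I handed the job in after about 10 s with the robot clear of everything.

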